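# Fit the label holder behind the lip of the lens case and hold it home

### The job

Open the clear cover of the trial-lens case (it has a bar handle on top), bringing it gently to rest back on its stop. Then take the wider of the two upright label holders out of the wooden rack, push it down behind the case's front lip against the spring until it is fully home, and finish while still holding it pressed down there (it springs back up if let go). Leave the cover open and everything else on the desk as it stands.

Things in the scene. Friction and masses are not known exactly. Their poses are not given: they have to be found in the camera images.
- lens_case: Fixed grey open-topped case, 140 (x) x 200 (y) x 72 mm high, with a black divider and rows of round lenses inside (tops at 54 mm). Origin: centre of its underside, on the desk; -x is its front, z up. Along its front, behind the aluminium lip, runs an upright channel parallel to y (see slot_mouth).
- lip_home (a point): Where the middle of the holder's underside is when fully home: straight below slot_mouth, 30 mm above the desk; axes as the case. A sprung black bar lies in the channel's bottom: its top stands 36 mm above the desk and gives way 6 mm straight down, with about 4 N at first touch and 10 N at the hard stop.
- cover (a joint): Hinge angle of the case's cover in rad: 0 closed (level, on the case), 1.7 fully open against its stop (leaning back a little past upright). Stiff hinge: it stays where it is left; about 3 N at the handle moves it.
- cover_handle (a point): Middle of the steel bar handle on the cover: round bar 10 mm thick, 80 mm long between its posts, parallel to the case's y. It lies 115 mm from the hinge line along the cover and 44 mm above it (40 mm above the cover's top face), so it swings on a 123 mm radius; with the cover open it is on the far side. Its x points to the hinge, z out of the top face.
- cover_hinge (a point): Middle of the hinge line (along the case's y), 70 mm behind the case's origin and 74 mm above the desk. The cover is a clear plate 135 x 200 x 4 mm with an aluminium edge; positive joint values lift its front edge up and over to the case's +x.
- rack: Fixed light wooden block 130 (x) x 95 (y) x 25 mm high with two slots along its y, 30 mm before and behind the middle, 5.5 mm wide, 74 mm long, their floors 5 mm above the desk. Origin: centre of its underside. Each slot holds one upright label holder; which is in which varies.
- holder: The wider label holder: upright white plastic plate 70 mm wide (y), 70 mm tall (z), 35 g. Lower 46 mm: tongue 4 mm thick (x); upper 24 mm: pocket 10 mm thick, paper slip on one face. Origin: middle of its underside, z up. Pinch the pocket across x, fingers open at most about 45 mm: the other holder's centre is about 60 mm away.
- short_holder: The other label holder, 42 mm wide (y), otherwise the same; stays in the rack. Origin: middle of its underside.
- drops: Bystander: small white eye-drop bottle, 28 mm wide, 60 mm tall. Origin under its centre.
- penlight: Bystander: steel penlight lying flat, 123 mm long (x), 16 mm thick. Origin under its middle.
- loose_lens: Bystander: framed trial lens lying flat, a ring 38 mm across, 6 mm high. Origin under its centre.
- gel: Bystander: white gel bottle, 60 mm wide, 150 mm tall. Origin under its centre.
- mug: Bystander: white mug, 76 mm wide, 90 mm tall. Origin under its centre.
- swabs: Bystander: glass jar with steel cap, 70 mm wide, 80 mm tall. Origin under its centre.
- slot_mouth (a point): Centre of the channel between lip and rail, 55 mm above the desk, 58 mm in front of the case's origin; axes as the case. The channel is 7 mm wide (x) and 77 mm long (y, between end blocks), straight below this height; above it lip and rail flare apart to a mouth about 16 mm wide at 63 mm.

How it is judged:
On the way, in this order (a step that is already met when the one before it is completed fails the run):
1. the cover rests on its open stop (value of joint cover above 1.6 rad and velocity of joint cover between -0.1 and 0.1 rad/s), for 0.3 s.
2. the wider label holder is in the channel behind the lip, upright and along it (x of holder in the frame of lip_home between -0.003 and 0.003 m and y of holder in the frame of lip_home between -0.006 and 0.006 m and angle between the x axis of holder and the x axis of lip_home, either way round below 0.12 rad and angle between holder's own z axis and vertical below 0.12 rad and z of holder in the frame of lip_home below 0.02 m), for 0.1 s.
At the end, for the whole second after the job is handed in: Wider holder behind the lip, along the channel and upright within 7 degrees, within 6 mm of the bay's middle, underside within 2 mm of fully home, still, pressed by the fingers (over 3 N); cover open beyond 1.6 rad; other loose things within 20 mm of their starts (x of holder in the frame of lip_home between -0.003 and 0.003 m and y of holder in the frame of lip_home between -0.006 and 0.006 m and angle between the x axis of holder and the x axis of lip_home, either way round below 0.12 rad and angle between holder's own z axis and vertical below 0.12 rad and z of holder in the frame of lip_home below 0.002 m and contact force between holder and the fingers above 3 N and linear speed of holder below 0.02 m/s and value of joint cover above 1.6 rad and distance of each of short_holder, drops, penlight, loose_lens, gel, mug, swabs from where it was at the start of the episode below 0.02 m); the arm keeps its last pose, push and grip.
It fails at once if the cover is slammed against its open stop (arrives faster than 1.5 rad/s) or thrown shut ((value of joint cover above 1.5 rad and velocity of joint cover above 1.5 rad/s) or velocity of joint cover below -2.5 rad/s).
It fails at once if another thing on the desk is shifted by more than 50 mm (distance of any of short_holder, drops, penlight, loose_lens, gel, mug, swabs from where it was at the start of the episode above 0.05 m).
It also fails if it takes over 58 s, if anything falls off the work surface, if the arm or the gripper's body presses on something with over 40 N, if the wrist force passes 120 N, or if a joint passes its speed limit or range.

### The arm

A 6-joint arm with a two-finger parallel gripper is mounted at the origin on the work surface. World frame = base frame: x ahead of the robot, y to its left, z up, the work surface at z = 0. Lengths are in m, angles in rad, forces in N, time in s.
With the tool pointing down it reaches from about 0.35 to 0.775 m from the base axis. Payload 5.5 kg.
Tool frame: the origin (TCP) lies midway between the tips of the shut fingers; the grasp point (between the pads) lies 19 mm behind it; z points along the fingers, y is the line along which they close (so a half turn about z gives the same grasp; the last joint's range is limited). The gripper opens to 85 mm and grips with 20 to 120 N. Pads are 22 mm wide; open, the fingers measure 114 mm over their backs; the gripper's body (76 mm by 85 mm) begins 54 mm behind the grasp point. The pads swing forward as they close: fully open they stand 13 mm farther back than shut.
Start: joints at [1.061, 0.313, 0.046, 1.304, 0, 1.431], TCP at [0.208, 0.536, 0.231] pointing down, gripper open.
Joint ranges: [-2.76, 2.76], [-0.86, 1.69], [-1.03, 1.26], [-2.2, 2.34], [-1.47, 1.5], [-3.14, 3.14]. Speed limits (rad/s): [2.57, 2.57, 3.14, 3.14, 3.14, 3.14].

### API

Orientations are given as a unit quaternion [w, x, y, z].
In Python, from workcell import env gives the robot as it stands.
- The arm moves only by the tool move_arm, never from a script. Its argument "targets" is a list of rows, each a list of 3 entries, a list of its own where there are three numbers: the shift along the tool's x, y, z in mm, then the turn, a rotation vector about the tool's x, y, z in units of 10 degrees (1.0 is 10 degrees), then the closure, from -1 (fully open) to 1 (shut). In form: [[[dx, dy, dz], [ax, ay, az], gripper], ...]. A call has 1 to 5 rows; each row is the pose to reach, as a shift and turn from the pose commanded when the call began, along the tool's axes at that moment; what a row does not reach only later rows make up. A row lasts 1/8 s, in which the tool goes at most 62.5 mm and 10.7 degrees, less where a joint would pass 70% of its speed; a pose out of reach is approached as far as the arm can. A call with a gripper value outside its range is refused whole. The fingers move at their own pace and stop on an object; "squeeze" is the grip in N (left out, the last holds). Time passes only in rows, so rows that repeat a pose let the fingers close. It gives the time, the measured TCP pose, the force, the opening and the grip force at its end, in the units of the state.
- env.get_state(): the state, without advancing time (a new reading comes with each control period).
- env.read_camera(name): name is "scene" or "top"; returns a dict with "pixels" (420x560x3 uint8, red, green, blue), "fovy" (degrees; the focal length in pixels is half the picture's height over the tangent of half this angle, whatever the lens; pixels are square), "cx", "cy" (the principal point, pixels), "dist_coeffs" ([k1, k2, p1, p2, k3] as OpenCV has them; the pictures are not rectified), "extrinsics" (4x4, takes a point from world to camera coordinates). Camera axes: x right, y up, looking along -z (the intrinsics and any distortion apply to the point x, -y, -z); pixel columns grow to the right and rows downward; lengths in m; the calibration is good to about 2 mm. A picture is of the moment at which its call begins. There is no depth.
- env.hand_in(): hands the job in; it is judged then, once.
Trained networks look in a picture, given as the dict that the camera call returned (one of the last four; its "shot" number tells which), for a name from the list of things; names that differ only in an ending like _2 or _b are one class to them, and where a whole thing is asked for, a point or a joint stands for the part that bears it (a point fixed in the world has none). Each returns a list of dicts, best first, with "confidence" (0 to 1); they miss things now and then, are a little off and sometimes report something else, mostly with a low value. They report only what shows in the picture. A call takes as long as a camera call.
- env.spot_in(thing, picture): "centre" ([x, y, z] in m, in world coordinates, good to about 4 mm: the middle of the surface that is visible of it).
- env.regions_of(thing, picture): "mask" (420x560 bool, what is visible of it).
- env.landmark_of(thing, picture): "centre" ([x, y, z] in m, in world coordinates, good to about 4 mm: a listed point, or the origin of a listed thing).
The state is a dict: "clock": time; "joint_pos": joint angles; "qvel": joint speeds; "tau": joint torques, N m; "tcp_pos": TCP position; "orientation": TCP orientation; "wrist_force": force on the tool from outside, world axes, zero at the start; "ft_torque": the same for the moment, N m; "finger_gap": finger opening in m; "grip_force": force on a finger pad.
Only numpy, scipy, OpenCV 4.12 (cv2) and the standard library are available. Lean on these libraries where they do the work, as an engineer would, in place of code of your own. Each camera call takes 0.05 s, during which the arm holds its last target. There are 200 camera calls.

## Working session

There is one attempt and no reset: what is moved stays moved. The work goes in short steps, Python scripts to look and compute and a tool call to move; the robot and the scene stay as the last step left them, time stands still between calls to the robot, and variables do not carry over. Pictures are saved under pics/ and viewed, at most 10 in all, crops included, and the job is handed in when it is done.

Besides the shell and the picture viewer there is one more tool, called after "Call:" as name([rows], argument=value, ...), one row to a line, values as JSON. move_arm: Moves the arm, as the interface text tells. Its arguments: {"type":"object","properties":{"targets":{"type":"array","items":{"type":"array"}},"squeeze":{"type":"number"}},"required":["targets"]}

```bash
mkdir -p pics; ls; cat > h.py <<'E'
import numpy as np, cv2
from workcell import env
def save(p,n,crop=None,s=1):
    im=p["pixels"][:,:,::-1]
    if crop: r0,r1,c0,c1=crop; im=im[r0:r1,c0:c1]
    cv2.imwrite("pics/"+n,cv2.resize(im,None,fx=s,fy=s,interpolation=cv2.INTER_CUBIC))
def K(p):
    f=p["pixels"].shape[0]/2/np.tan(np.radians(p["fovy"])/2)
    return np.array([[f,0,p["cx"]],[0,f,p["cy"]],[0,0,1.]]),np.array(p["dist_coeffs"],float)
FL=np.diag([1,-1,-1.])
def proj(p,X):
    k,d=K(p);E=np.array(p["extrinsics"]);X=np.atleast_2d(X).astype(float)
    c=(X@E[:3,:3].T+E[:3,3])@FL
    return cv2.projectPoints(c.reshape(-1,1,3),np.zeros(3),np.zeros(3),k,d)[0].reshape(-1,2)
def onz(p,uv,z):
    k,d=K(p);E=np.array(p["extrinsics"]);uv=np.atleast_2d(uv).astype(float)
    n=cv2.undistortPoints(uv.reshape(-1,1,2),k,d).reshape(-1,2)
    r=np.c_[n,np.ones(len(n))]@FL@E[:3,:3]; o=-E[:3,:3].T@E[:3,3]
    return o+r*((z-o[2])/r[:,2])[:,None]
E
python3 - <<'E'
from h import *
a=env.read_camera("scene");b=env.read_camera("top")
save(a,"s0.png",s=1.4);save(b,"t0.png",s=1.4)
np.set_printoptions(precision=4,suppress=True)
for p in(a,b):
    E=np.array(p["extrinsics"]);print("cam",-E[:3,:3].T@E[:3,3])
    for t in"lens_case lip_home cover_handle cover_hinge slot_mouth rack holder short_holder drops penlight loose_lens gel mug swabs".split():
        r=env.landmark_of(t,p);print(t,[(np.array(x["centre"]),round(x["confidence"],2)) for x in r[:2]])
print(env.get_state())
E
```

```text
pics
cam [ 0.9152 -0.5546  1.0441]
lens_case [(array([ 0.4885,  0.1636, -0.0018]), 0.85)]
lip_home []
cover_handle [(array([0.4598, 0.1532, 0.1341]), 0.78)]
cover_hinge [(array([0.5581, 0.1855, 0.0697]), 0.7)]
slot_mouth [(array([0.443, 0.148, 0.052]), 0.89)]
rack [(array([ 0.5536, -0.2765,  0.0013]), 0.98)]
holder [(array([ 0.5253, -0.2834,  0.0017]), 0.49)]
short_holder [(array([ 0.5846, -0.2613,  0.0038]), 0.67)]
drops [(array([ 0.365 , -0.0566, -0.0011]), 0.49)]
penlight []
loose_lens [(array([ 0.6803, -0.0598, -0.    ]), 0.6), (array([ 0.4904,  0.1644, -0.0012]), 0.41)]
gel [(array([ 0.5838, -0.3992, -0.0012]), 0.73)]
mug [(array([0.4756, 0.3918, 0.0037]), 0.9)]
swabs [(array([ 0.5778,  0.41  , -0.0017]), 0.63)]
cam [ 0.2082 -0.0248  1.6088]
lens_case [(array([ 0.4929,  0.1628, -0.0007]), 0.69)]
lip_home [(array([0.4343, 0.1444, 0.0314]), 0.94), (array([ 0.5847, -0.2571,  0.0072]), 0.6)]
cover_handle [(array([0.4551, 0.1521, 0.1359]), 0.96)]
cover_hinge [(array([0.561 , 0.1912, 0.0767]), 0.58), (array([ 0.5541, -0.2762, -0.0001]), 0.3)]
slot_mouth [(array([0.4321, 0.1469, 0.0534
[... 447 characters left out ...]
.0021]), 0.62)]
gel [(array([ 0.5859, -0.3986, -0.0036]), 0.62), (array([ 0.554 , -0.2797, -0.001 ]), 0.16)]
mug [(array([ 0.4698,  0.3894, -0.0043]), 0.75)]
swabs [(array([ 0.5765,  0.4119, -0.0018]), 0.71)]
{'clock': 1.5, 'joint_pos': array([ 1.0614,  0.3132,  0.046 ,  1.3036, -0.    ,  1.4312]), 'qvel': array([-0.0025,  0.0017, -0.0007, -0.0003, -0.0003, -0.0002]), 'tau': array([ -0.    , -48.0461,  29.8807,   0.0006,  -0.0001,   0.    ]), 'tcp_pos': array([0.2079, 0.5361, 0.2313]), 'orientation': array([0.    , 0.1839, 0.983 , 0.    ]), 'wrist_force': array([ 0.3195, -0.7413, -0.3459]), 'ft_torque': array([ 0.0273, -0.0377,  0.0203]), 'grip_force': 0.0, 'finger_gap': 0.08568026972701799}
```

View images.

View pics/s0.png

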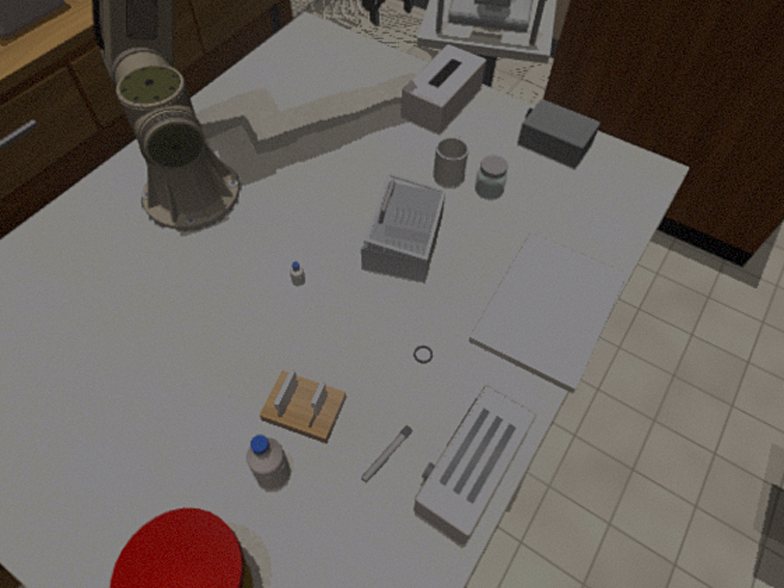

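View pics/t0.png

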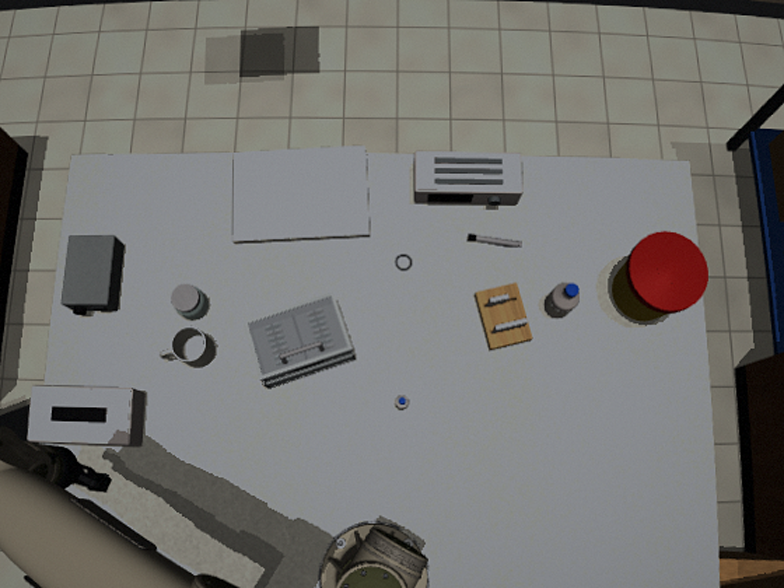

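```bash
python3 - <<'E'
from h import *
a=env.read_camera("scene");b=env.read_camera("top")
np.savez("pics/cams.npz",a=a,b=b)
A=a["pixels"][115:205,250:330,::-1];B=b["pixels"][200:290,170:270,::-1]
C=a["pixels"][255:325,180:260,::-1];D=b["pixels"][195:265,330:410,::-1]
r=lambda x,w,h:cv2.resize(x,(w,h),interpolation=cv2.INTER_CUBIC)
cv2.imwrite("pics/c1.png",np.vstack([np.hstack([r(A,320,360),r(B,400,360)]),np.hstack([r(C,272,238),r(D,272,238),np.zeros((238,176,3),np.uint8)])]))
for n,p in(("s",a),("t",b)):
    for t in("lens_case","cover_handle","cover","rack","holder","short_holder"):
        for x in env.regions_of(t,p)[:2]:
            m=x["mask"].astype(np.uint8);c=cv2.findContours(m,0,2)[0]
            if not c: continue
            c=max(c,key=cv2.contourArea)
            print(n,t,round(x["confidence"],2),m.sum(),[np.round(np.array(q),1).tolist() for q in cv2.boxPoints(cv2.minAreaRect(c))])
E
```

```text
s lens_case 0.98 3329 [[253.10000610351562, 189.39999389648438], [271.20001220703125, 121.4000015258789], [320.6000061035156, 134.60000610351562], [302.5, 202.5]]
s cover_handle 0.56 2400 [[259.3999938964844, 173.6999969482422], [274.20001220703125, 121.9000015258789], [319.5, 134.8000030517578], [304.70001220703125, 186.60000610351562]]
s cover 0.8 2386 [[259.3999938964844, 173.0], [275.8999938964844, 121.69999694824219], [319.79998779296875, 135.89999389648438], [303.29998779296875, 187.1999969482422]]
s rack 0.84 1597 [[185.10000610351562, 298.20001220703125], [199.89999389648438, 261.29998779296875], [248.10000610351562, 280.70001220703125], [233.39999389648438, 317.6000061035156]]
s holder 0.79 287 [[193.1999969482422, 292.5], [205.8000030517578, 263.1000061035156], [215.6999969482422, 267.29998779296875], [203.10000610351562, 296.79998779296875]]
s holder 0.59 2400 [[258.8999938964844, 172.3000030517578], [275.1000061035156, 121.9000015258789], [319.79998779296875, 136.1999969482422], [303.70001220703125, 186.6999969482422]]
s short_holder 0.45 107 [[220.5, 291.20001220703125],
[... 489 characters left out ...]
37 533 [[117.5, 213.5], [133.0, 198.0], [152.5, 217.5], [137.0, 233.0]]
t cover 0.57 2994 [[170.89999389648438, 229.6999969482422], [238.10000610351562, 207.3000030517578], [252.0, 249.0], [184.8000030517578, 271.3999938964844]]
t rack 0.72 3604 [[171.3000030517578, 228.89999389648438], [238.1999969482422, 206.60000610351562], [254.8000030517578, 256.3999938964844], [187.89999389648438, 278.70001220703125]]
t rack 0.66 1196 [[337.5, 209.1999969482422], [369.29998779296875, 200.5], [380.79998779296875, 242.5], [349.0, 251.1999969482422]]
t holder 0.64 3530 [[171.89999389648438, 229.6999969482422], [238.1999969482422, 207.60000610351562], [254.5, 256.5], [188.1999969482422, 278.6000061035156]]
```

View pics/c1.png

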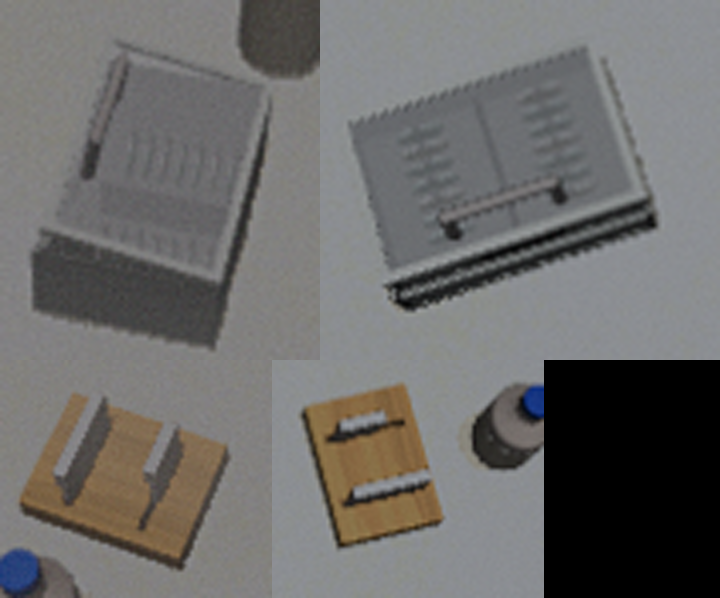

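```bash
cat > fit.py <<'E'
from h import *
from scipy.optimize import least_squares, minimize
np.set_printoptions(precision=4,suppress=True)
z=np.load("pics/cams.npz",allow_pickle=True);a=z["a"].item();b=z["b"].item()
R2=lambda t:np.array([[np.cos(t),-np.sin(t),0],[np.sin(t),np.cos(t),0],[0,0,1]])
def W(q,L): return np.array(L)@R2(q[2]).T+[q[0],q[1],0]
def cov(th,L): # L in cover frame: x toward hinge (neg = front), z up; from hinge
    L=np.array(L,float);c,s=np.cos(th),np.sin(th)
    x=c*L[:,0]+s*L[:,2]; zz=-s*L[:,0]+c*L[:,2]
    return np.c_[x+.07,L[:,1],zz+.074]
def px(P,o,off,s): return (np.array(P,float)-off)/s+o-0.4
sA=px([(42,232),(218,275),(270,92),(120,42),(90,172),(122,62),(35,305),(215,345)],[250,115],[0,0],4)
tB=px([(388,280),(645,195),(590,47),(350,122),(437,216),(562,185)],[170,200],[320,0],4)
PL=lambda x,y:(x,y,.004)
LS=[PL(-.135,-.1),PL(0,-.1),PL(0,.1),PL(-.135,.1),(-.115,-.04,.044),(-.115,.04,.044)]
LT=[PL(-.135,.1),PL(-.135,-.1),PL(0,-.1),PL(0,.1),(-.115,.04,.044),(-.115,-.04,.044)]
def rc(q):
    S=np.vstack([cov(q[3],LS),[(-.07,-.1,0),(.07,-.1,0)]])
    return np.r_[proj(a,W(q,S))-sA,proj(b,W(q,cov(q[3],LT)))-tB]
if __name__=="__main__":
    r=least_squares(lambda q:rc(q).ravel(),[.49,.163,.34,.1],loss="soft_l1");print("case",r.x,np.degrees(r.x[2]));print(rc(r.x))
    # rack via wood colour silhouette
    def wood(p):
        h=cv2.cvtColor(p["pixels"],cv2.COLOR_RGB2HSV);m=((h[...,0]>8)&(h[...,0]<28)&(h[...,1]>70)).astype(np.uint8)
        n,l,st,ce=cv2.connectedComponentsWithStats(cv2.morphologyEx(m,3,np.ones((3,3))))
        u=proj(p,[.555,-.277,.02])[0];d=[np.hypot(*(ce[i]-u)) if st[i,4]>200 else 1e9 for i in range(n)]
        return cv2.convexHull(np.argwhere(l==np.argmin(d))[:,::-1].astype(np.int32))
    box=np.array([(i*.065,j*.0475,k) for i in(-1,1) for j in(-1,1) for k in(0,.025)])
    def fill(h):
        m=np.zeros((840*2,1120*2),np.uint8);cv2.fillConvexPoly(m,np.round((h.reshape(-1,2)+.5)*64).astype(np.int32),1,shift=4);return m
    H=[]
    for p in(a,b):
        h=wood(p);m=np.zeros((420,560),np.uint8);cv2.fillConvexPoly(m,h,1);H.append(cv2.resize(m,(2240,1680),interpolation=0))
    def cost(q):
        v=0
        for p,m in zip((a,b),H):
            f=fill(cv2.convexHull(proj(p,W(q,box)).astype(np.float32)));v+=1-(f&m).sum()/(f|m).sum()
        return v
    rr=min((minimize(cost,[.555,-.277,y],method="Nelder-Mead",options=dict(initial_simplex=[[.555,-.277,y],[.559,-.277,y],[.555,-.273,y],[.555,-.277,y+.08]])) for y in(.2,.3)),key=lambda r:r.fun)
    print("rack",rr.x,np.degrees(rr.x[2]),rr.fun)
    cw=onz(b,px([(355,492),(430,478),(342,427),(385,415)],[330,195],[272,360],3.4),.075)
    print("holder tops from top view",cw)
    for s,n in((-.03,"front"),(.03,"back")): print(n,W(rr.x,[(s,0,.075)]),proj(a,W(rr.x,[(s,0,.075)])),proj(b,W(rr.x,[(s,0,.075)])))
    for n,L in(("handle",cov(r.x[3],[(-.115,0,.044)])),("hinge",[(.07,0,.074)]),("mouth",[(-.058,0,.055)])): print(n,W(r.x,L))
E
python3 fit.py
```

```text
case [0.4922 0.1639 0.335  0.1017] 19.192254640837238
[[-1.0529  0.5857]
 [ 0.4843  2.4638]
 [ 1.4043 -1.8919]
 [-2.9862 -0.7036]
 [ 0.4613 -6.885 ]
 [-0.6018  0.8255]
 [-0.5358  0.6445]
 [-0.617   0.4566]
 [-1.5332  0.8503]
 [ 0.2513  0.3843]
 [ 0.2383 -4.2188]
 [-4.0853 -2.019 ]
 [ 1.8309  0.4668]
 [-2.4205 -0.6411]]
rack [ 0.5542 -0.2773  0.2438] 13.966052912339222 0.08460410397652385
holder tops from top view [[ 0.5162 -0.2531  0.075 ]
 [ 0.5292 -0.3193  0.075 ]
 [ 0.574  -0.2429  0.075 ]
 [ 0.5853 -0.2812  0.075 ]]
front [[ 0.5251 -0.2846  0.075 ]] [[201.8193 275.5589]] [[364.5152 230.5628]]
back [[ 0.5833 -0.2701  0.075 ]] [[224.0548 283.3239]] [[359.1703 211.3753]]
handle [[0.4545 0.1507 0.1295]]
hinge [[0.5583 0.1869 0.074 ]]
mouth [[0.4375 0.1448 0.055 ]]
```

```bash
cat > fit2.py <<'E'
from fit import *
case=np.array([(i*.07,j*.1,k) for i in(-1,1) for j in(-1,1) for k in(0,.072)])
plate=[(x,y,w) for x in(-.135,0) for y in(-.1,.1) for w in(0,.004)]
def draw(p,q,o,s,crop):
    im=p["pixels"][crop[0]:crop[1],crop[2]:crop[3],::-1];im=cv2.resize(im,None,fx=s,fy=s,interpolation=cv2.INTER_CUBIC)
    im=np.clip(im*1.5,0,255).astype(np.uint8)
    def L(X,c): 
        u=(proj(p,W(q,X))+.5-[crop[2],crop[0]])*s
        cv2.polylines(im,[np.round(u*8).astype(np.int32)],False,c,1,cv2.LINE_AA,3)
    for h in(0,.072): L([(-.07,-.1,h),(.07,-.1,h),(.07,.1,h),(-.07,.1,h),(-.07,-.1,h)],(0,255,0))
    L(cov(q[3],[(-.135,-.1,.004),(0,-.1,.004),(0,.1,.004),(-.135,.1,.004),(-.135,-.1,.004)]),(0,0,255))
    L(cov(q[3],[(-.115,-.04,.044),(-.115,.04,.044)]),(255,0,0))
    return im
if __name__=="__main__":
    H=[];Hc=[]
    for p in(a,b):
        r=[x for x in [env.read_camera("scene" if p is a else "top")]][0]
        H.append(env.regions_of("lens_case",r)[0]["mask"].astype(np.uint8));Hc.append(env.regions_of("cover",r)[0]["mask"].astype(np.uint8))
    np.savez("pics/m.npz",H=H,Hc=Hc)
    up=lambda m:cv2.resize(m,(2240,1680),interpolation=0)
    H=[up(m) for m in H];Hc=[up(m) for m in Hc]
    def fill(X,p):
        m=np.zeros((1680,2240),np.uint8);h=cv2.convexHull(proj(p,X).astype(np.float32));cv2.fillConvexPoly(m,np.round((h.reshape(-1,2)+.5)*64).astype(np.int32),1,shift=4);return m
    def cost(q):
        v=0
        for p,m,mc in zip((a,b),H,Hc):
            C=fill(W(q,cov(q[3],plate)),p);f=fill(W(q,case),p)|C
            v+=2-(f&m).sum()/(f|m).sum()-(C&mc).sum()/(C|mc).sum()
        return v
    q0=np.array([.491,.164,.335,.12]);r=minimize(cost,q0,method="Nelder-Mead",options=dict(initial_simplex=np.vstack([q0,q0+np.diag([.006,.006,.05,.08])])))
    q=r.x;print(q,np.degrees(q[2]),r.fun,cost(q0))
    for n,L in(("handle",cov(q[3],[(-.115,0,.044)])),("hinge",[(.07,0,.074)]),("mouth",[(-.058,0,.055)])): print(n,W(q,L))
    A=draw(a,q,0,5,(115,205,250,330));B=draw(b,q,0,4,(195,285,170,260));B=cv2.resize(B,(360,450)) if 0 else cv2.copyMakeBorder(B,0,90,0,0,0)
    cv2.imwrite("pics/ov1.png",np.hstack([A,B]))
E
python3 fit2.py
```

```text
[0.4905 0.1635 0.3454 0.1592] 19.787729443193598 0.1194929541551395 0.1436882680976569
handle [[0.4561 0.1512 0.1357]]
hinge [[0.5564 0.1872 0.074 ]]
mouth [[0.4359 0.1439 0.055 ]]
```

View pics/ov1.png

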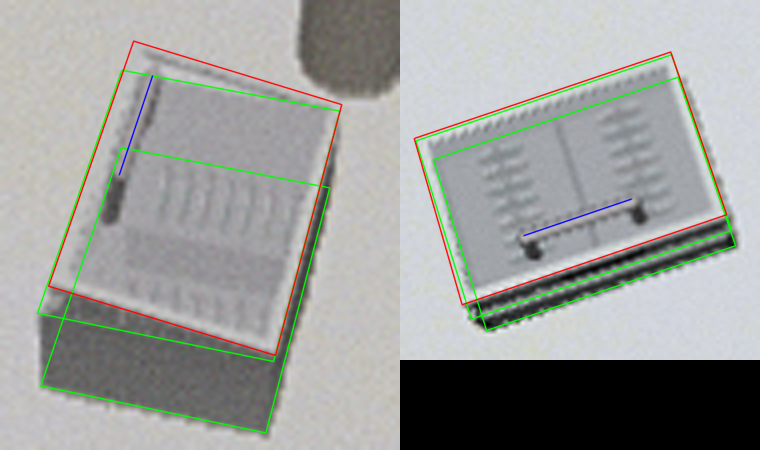

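```bash
cat > mv.py <<'E'
from h import *
from scipy.spatial.transform import Rotation as Ro
Q=np.array([.4905,.1635,.3454]);RK=np.array([.5542,-.2773,.2438])
def yaw(p,L): c,s=np.cos(p[2]),np.sin(p[2]);return np.array([p[0]+c*L[0]-s*L[1],p[1]+s*L[0]+c*L[1],L[2]])
def down(t,tilt=0): # tool y along world angle t, z down; tilt about tool x
    y=np.array([np.cos(t),np.sin(t),0]);z=np.array([0,0,-1.]);return Ro.from_matrix(np.c_[np.cross(y,z),y,z])*Ro.from_rotvec([tilt,0,0])
def rows(T,st=None):
    st=st or env.get_state();p0=np.array(st["tcp_pos"]);R0=Ro.from_quat(np.array(st["orientation"])[[1,2,3,0]])
    for p,R in T: print(np.round(R0.inv().apply(np.array(p)-p0)*1000,1).tolist(),np.round(np.degrees((R0.inv()*R).as_rotvec())/10,2).tolist())
    return p0,R0
E
python3 - <<'E'
from mv import *
h=np.array([.456,.151]);D=down(Q[2])
print(env.get_state()["clock"])
rows([((*h,.23),D),((*h,.115),D)])
E
```

```text
2.5
[-370.6, -269.4, 1.3] [0.0, -0.0, 4.9]
[-370.6, -269.4, 116.3] [0.0, -0.0, 4.9]
```

Call:
move_arm([
  [[-70, -50, 0], [0, 0, 1], 0],
  [[-120, -90, 0], [0, 0, 2], 0],
  [[-170, -124, 0], [0, 0, 3], 0],
  [[-220, -160, 0], [0, 0, 4], 0],
  [[-270, -196, 0], [0, 0, 4.9], 0],
], squeeze=25)

```text
clock: 3.12
tcp_pos: [0.3781, 0.2719, 0.2316]
orientation: [0.0, 0.577, 0.817, 0.001]
wrist_force: [1.3, -0.9, -0.3]
finger_gap: 0.0424
grip_force: 0.0
```

```bash
python3 - <<'E'
from mv import *
h=np.array([.456,.151]);D=down(Q[2])
print(env.get_state()["clock"],env.get_state()["finger_gap"])
rows([((*h,.21),D),((*h,.115),D)])
E
```

```text
3.125 0.0424195205586237
[-140.0, 33.0, 21.6] [0.01, -0.0, -0.03]
[-140.1, 32.9, 116.6] [0.01, -0.0, -0.03]
```

Call:
move_arm([
  [[-50, 12, 5], [0, 0, 0], 0],
  [[-100, 24, 10], [0, 0, 0], 0],
  [[-140, 33, 20], [0, 0, 0], 0],
  [[-140, 33, 60], [0, 0, 0], 0],
  [[-140, 33, 90], [0, 0, 0], 0],
])

```text
clock: 3.75
tcp_pos: [0.4559, 0.1522, 0.1402]
orientation: [-0.0, 0.576, 0.818, 0.0]
wrist_force: [0.2, 0.1, 0.1]
finger_gap: 0.0428
grip_force: 0.0
```

Call:
move_arm([
  [[0, 0, 15], [0, 0, 0], 0],
  [[0, 0, 26], [0, 0, 0], 0],
  [[0, 0, 26], [0, 0, 0], 0.4],
  [[0, 0, 26], [0, 0, 0], 0.6],
  [[0, 0, 26], [0, 0, 0], 0.9],
])

```text
clock: 4.38
tcp_pos: [0.456, 0.1532, 0.1162]
orientation: [0.0, 0.575, 0.818, 0.0]
wrist_force: [-1.6, -0.5, 2.8]
finger_gap: 0.009
grip_force: 24.5
```

```bash
python3 - <<'E'
from mv import *
a=env.read_camera("scene");b=env.read_camera("top")
A=a["pixels"][90:200,220:340,::-1];B=b["pixels"][180:290,160:280,::-1]
cv2.imwrite("pics/g1.png",cv2.resize(np.hstack([A,B]),None,fx=3.3,fy=3.3,interpolation=2))
s=env.get_state();print(s["tcp_pos"],s["finger_gap"],s["grip_force"],s["wrist_force"],s["clock"])
E
```

```text
[0.45591155 0.15313229 0.11595346] 0.009358446421791003 24.46376770734787 [-0.46543562  0.11137147  0.41935832] 4.475
```

View pics/g1.png

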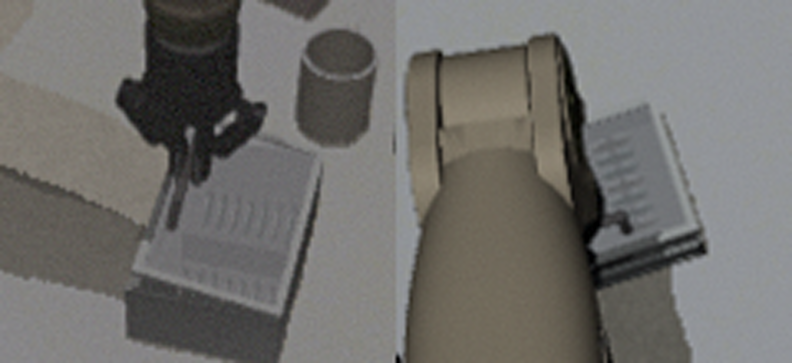

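```bash
python3 - <<'E'
import numpy as np
r=.1231;p=.3655
f=lambda t:np.array([-r*np.cos(t+p),r*np.sin(t+p)])*1000
T=.157
for block in ([.2,.28,.38,.48,.58],[.69,.8,.91,1.02,1.13],[1.23,1.33,1.42,1.5,1.57],[1.61,1.64,1.67,1.69,1.70]):
    print([[0,*np.round((f(t)-f(T))*[1,-1],1)] for t in block]);T=block[-1]
E
```

```text
[[0, np.float64(2.7), np.float64(-4.5)], [0, np.float64(8.3), np.float64(-12.6)], [0, np.float64(16.2), np.float64(-22.1)], [0, np.float64(25.0), np.float64(-30.7)], [0, np.float64(34.6), np.float64(-38.4)]]
[[0, np.float64(11.4), np.float64(-7.3)], [0, np.float64(23.5), np.float64(-13.3)], [0, np.float64(36.2), np.float64(-18.0)], [0, np.float64(49.4), np.float64(-21.2)], [0, np.float64(62.8), np.float64(-22.9)]]
[[0, np.float64(12.3), np.float64(-0.3)], [0, np.float64(24.6), np.float64(0.6)], [0, np.float64(35.5), np.float64(2.5)], [0, np.float64(45.0), np.float64(5.0)], [0, np.float64(53.2), np.float64(7.7)]]
[[0, np.float64(4.6), np.float64(1.8)], [0, np.float64(7.9), np.float64(3.4)], [0, np.float64(11.3), np.float64(5.0)], [0, np.float64(13.5), np.float64(6.1)], [0, np.float64(14.5), np.float64(6.7)]]
```

Call:
move_arm([
  [[0, 3, -4.5], [0, 0, 0], 0.9],
  [[0, 8, -12.5], [0, 0, 0], 0.9],
  [[0, 16, -22], [0, 0, 0], 0.9],
  [[0, 25, -31], [0, 0, 0], 0.9],
  [[0, 34.5, -38.5], [0, 0, 0], 0.9],
])

```text
clock: 5.1
tcp_pos: [0.4867, 0.164, 0.1548]
orientation: [-0.001, 0.575, 0.818, -0.002]
wrist_force: [-7.6, -5.2, 4.3]
finger_gap: 0.0091
grip_force: 24.7
```

Call:
move_arm([
  [[0, 11.5, -7.5], [0, 0, 0], 0.9],
  [[0, 23.5, -13.5], [0, 0, 0], 0.9],
  [[0, 36, -18], [0, 0, 0], 0.9],
  [[0, 49.5, -21], [0, 0, 0], 0.9],
  [[0, 63, -23], [0, 0, 0], 0.9],
])

```text
clock: 5.72
tcp_pos: [0.5486, 0.1861, 0.1789]
orientation: [0.001, 0.575, 0.818, 0.0]
wrist_force: [-2.5, -3.6, 5.5]
finger_gap: 0.009
grip_force: 25.5
```

Call:
move_arm([
  [[0, 12, -0.5], [0, 0, 0], 0.9],
  [[0, 24.5, 0.5], [0, 0, 0], 0.9],
  [[0, 35.5, 2.5], [0, 0, 0], 0.9],
  [[0, 45, 5], [0, 0, 0], 0.9],
  [[0, 52, 7], [0, 0, 0], 0.9],
])

```text
clock: 6.35
tcp_pos: [0.5974, 0.2034, 0.1696]
orientation: [0.0, 0.575, 0.818, -0.0]
wrist_force: [-0.6, -6.5, 2.9]
finger_gap: 0.0089
grip_force: 26.3
```

Call:
move_arm([
  [[0, 4.5, 2], [0, 0, 0], 0.9],
  [[0, 8, 4], [0, 0, 0], 0.9],
  [[0, 11.5, 5.5], [0, 0, 0], 0.9],
  [[0, 14.5, 7], [0, 0, 0], 0.9],
  [[0, 16.5, 8], [0, 0, 0], 0.9],
])

```text
clock: 6.98
tcp_pos: [0.6119, 0.2085, 0.1618]
orientation: [0.0, 0.575, 0.818, -0.001]
wrist_force: [-6.5, -8.7, 11.6]
finger_gap: 0.0087
grip_force: 27.3
```

```bash
python3 - <<'E'
from mv import *
s=env.get_state();v=s["tcp_pos"]+np.array([0,0,.0185])-yaw(Q,(.07,0,.074))
x=v[:2]@[np.cos(Q[2]),np.sin(Q[2])];print(x,v[2],np.hypot(x,v[2]),np.pi-np.arctan2(v[2],x)-.3655,s["wrist_force"],s["clock"])
E
```

```text
0.059470878061157556 0.10627495678784606 0.12178321632155893 1.7154758784296193 [-6.50610972 -8.71978802 11.55677312] 6.975
```

Call:
move_arm([
  [[0, 0, 0], [0, 0, 0], 0.9],
  [[0, 0, 0], [0, 0, 0], 0.9],
  [[0, 0, 0], [0, 0, 0], 0.3],
  [[0, 0, 0], [0, 0, 0], 0.3],
])

```text
clock: 7.48
tcp_pos: [0.6126, 0.2103, 0.1615]
orientation: [-0.0, 0.575, 0.818, 0.001]
wrist_force: [1.5, 0.8, 1.0]
finger_gap: 0.0298
grip_force: 0.0
```

```bash
python3 - <<'E'
from mv import *
a=env.read_camera("scene")
A=a["pixels"][70:220,220:370,::-1]
cv2.imwrite("pics/g2.png",cv2.resize(A,None,fx=4,fy=4,interpolation=2))
s=env.get_state();print(s["tcp_pos"],s["finger_gap"],s["grip_force"],s["wrist_force"],s["clock"])
for n in ("cover_handle","cover_hinge"): print(env.landmark_of(n,a)[:1])
E
```

```text
[0.61238069 0.21021061 0.16152269] 0.02984133453594239 0.0 [1.46403066 0.21867852 0.78133975] 7.525
[{'centre': [0.6105, 0.2069, 0.1837], 'confidence': 0.55}]
[{'centre': [0.5569, 0.1864, 0.0704], 'confidence': 0.86}]
```

View pics/g2.png

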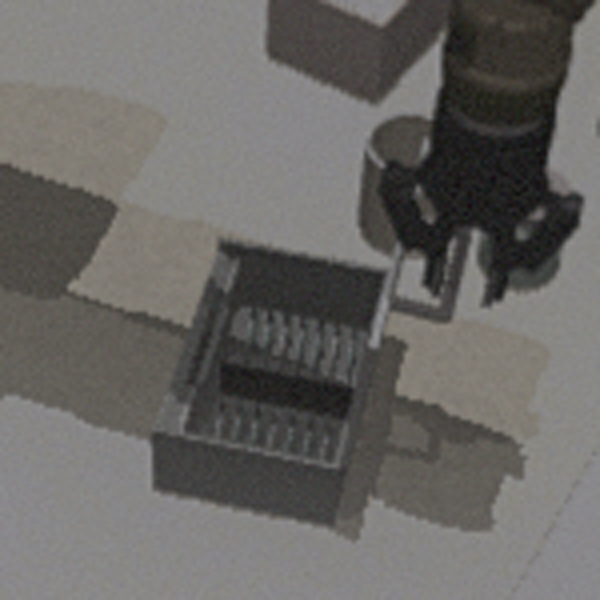

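Call:
move_arm([
  [[0, 0, -10], [0, 0, 0], 0.3],
  [[0, 0, -35], [0, 0, 0], 0.3],
  [[0, 0, -70], [0, 0, 0], 0.3],
  [[0, 0, -90], [0, 0, 0], 0.3],
])

```text
clock: 8.12
tcp_pos: [0.612, 0.2095, 0.2544]
orientation: [0.001, 0.575, 0.818, 0.001]
wrist_force: [1.6, -0.0, -0.1]
finger_gap: 0.0302
grip_force: 0.0
```

```bash
python3 - <<'E'
from mv import *
D=down(RK[2])
h=np.array([.5245,-.2855])
rows([((*h,.16),D),((*h,.052),D)]);s=env.get_state();print(s["wrist_force"],s["clock"])
b=env.read_camera("top");a=env.read_camera("scene")
for p in(a,b):print([(r["centre"],r["confidence"]) for n in("holder","short_holder") for r in env.landmark_of(n,p)[:2]])
E
```

```text
[-436.0, -250.3, 93.9] [0.01, -0.0, 0.58]
[-436.0, -250.5, 201.9] [0.01, -0.0, 0.58]
[ 1.57594821 -0.01755892 -0.07555123] 8.125
[([0.5258, -0.2849, 0.0043], 0.74), ([0.5848, -0.2621, 0.0011], 0.6)]
[([0.5215, -0.285, 0.0018], 0.7), ([0.4943, 0.1631, -0.0007], 0.57), ([0.5855, -0.2589, 0.0056], 0.57), ([0.5541, -0.2761, -0.002], 0.19)]
```

Call:
move_arm([
  [[-50, -29, 0], [0, 0, 0.1], 0.15],
  [[-100, -57, 0], [0, 0, 0.2], 0.15],
  [[-150, -86, 0], [0, 0, 0.3], 0.15],
  [[-200, -115, 0], [0, 0, 0.4], 0.15],
  [[-250, -143, 10], [0, 0, 0.58], 0.15],
])

```text
clock: 9.05
tcp_pos: [0.5613, -0.076, 0.2412]
orientation: [-0.0, 0.616, 0.788, 0.0]
wrist_force: [1.1, -0.4, -0.4]
finger_gap: 0.036
grip_force: 0.0
```

```bash
python3 - <<'E'
from mv import *
D=down(RK[2])
h=np.array([.5245,-.2855])
rows([((*h,.16),D),((*h,.052),D)])
E
```

```text
[-194.5, -86.3, 81.1] [-0.0, -0.0, -0.0]
[-194.5, -86.2, 189.1] [-0.0, -0.0, -0.0]
```

Call:
move_arm([
  [[-50, -22, 15], [0, 0, 0], 0.15],
  [[-100, -44, 30], [0, 0, 0], 0.15],
  [[-150, -66, 55], [0, 0, 0], 0.15],
  [[-194.5, -86, 80], [0, 0, 0], 0.15],
  [[-194.5, -86, 80], [0, 0, 0], 0.15],
])

```text
clock: 9.68
tcp_pos: [0.5229, -0.2859, 0.1578]
orientation: [-0.003, 0.618, 0.786, -0.0]
wrist_force: [-0.5, 0.7, -0.4]
finger_gap: 0.036
grip_force: 0.0
```

```bash
python3 - <<'E'
from mv import *
D=down(RK[2])
h=np.array([.5245,-.2855])
rows([((*h,.052),D)])
a=env.read_camera("scene");b=env.read_camera("top")
A=a["pixels"][220:330,160:280,::-1];B=b["pixels"][170:280,310:430,::-1]
cv2.imwrite("pics/g3.png",cv2.resize(np.hstack([A,B]),None,fx=3.3,fy=3.3,interpolation=2))
E
```

```text
[-0.5, 2.2, 105.8] [-0.03, -0.03, -0.03]
```

View pics/g3.png

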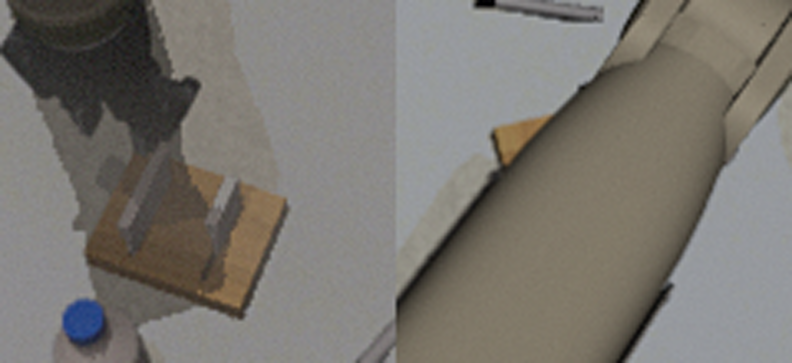

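Call:
move_arm([
  [[0, 1, 40], [0, 0, 0], 0.15],
  [[0, 1, 70], [0, 0, 0], 0.15],
  [[0, 1, 90], [0, 0, 0], 0.15],
  [[0, 1, 102], [0, 0, 0], 0.15],
  [[0, 1, 106], [0, 0, 0], 0.15],
])

```text
clock: 10.4
tcp_pos: [0.5269, -0.2826, 0.0557]
orientation: [-0.0, 0.615, 0.789, 0.0]
wrist_force: [0.1, -1.0, -0.2]
finger_gap: 0.0367
grip_force: 0.0
```

Call:
move_arm([
  [[0, 0, 0], [0, 0, 0], 0.5],
  [[0, 0, 0], [0, 0, 0], 0.65],
  [[0, 0, 0], [0, 0, 0], 0.8],
  [[0, 0, 0], [0, 0, 0], 0.9],
], squeeze=20)

```text
clock: 10.9
tcp_pos: [0.5272, -0.2841, 0.0567]
orientation: [0.001, 0.616, 0.788, 0.0]
wrist_force: [-0.7, 0.3, 4.1]
finger_gap: 0.0095
grip_force: 20.6
```

Call:
move_arm([
  [[0, 0, 0], [0, 0, 0], 0.4],
  [[0, 0, 2], [0, 0, 0], 0.4],
  [[0, 0, 5], [0, 0, 0], 0.4],
  [[0, 0, 5], [0, 0, 0], 0.7],
  [[0, 0, 5], [0, 0, 0], 0.9],
], squeeze=50)

```text
clock: 11.52
tcp_pos: [0.5266, -0.2836, 0.0506]
orientation: [-0.0, 0.616, 0.788, 0.0]
wrist_force: [-0.3, -0.3, -0.3]
finger_gap: 0.0089
grip_force: 50.6
```

Call:
move_arm([
  [[0, 0, 0], [0, 0, 0], 0.9],
  [[0, 0, 0], [0, 0, 0], 0.9],
])

```text
clock: 11.78
tcp_pos: [0.5267, -0.2836, 0.0507]
orientation: [-0.0, 0.616, 0.788, 0.0]
wrist_force: [0.1, 0.4, -0.7]
finger_gap: 0.0093
grip_force: 50.6
```

Call:
move_arm([
  [[0, 0, -8], [0, 0, 0], 0.9],
  [[0, 0, -30], [0, 0, 0], 0.9],
  [[0, 0, -60], [0, 0, 0], 0.9],
  [[0, 0, -100], [0, 0, 0], 0.9],
  [[0, 0, -130], [0, 0, 0], 0.9],
])

```text
clock: 12.4
tcp_pos: [0.5271, -0.2839, 0.1833]
orientation: [0.001, 0.616, 0.788, 0.0]
wrist_force: [-0.4, -0.6, -0.8]
finger_gap: 0.009
grip_force: 50.6
```

```bash
python3 - <<'E'
from mv import *
D=down(Q[2]);m=yaw(Q,(-.058,0,0))[:2]
a=env.read_camera("scene");s=env.get_state();print(s["tcp_pos"],s["wrist_force"],s["finger_gap"],s["clock"])
print(m,[(r["centre"],r["confidence"]) for n in("holder","short_holder","slot_mouth") for r in env.landmark_of(n,a)[:2]])
save(a,"g4.png",(190,330,160,320),4)
rows([((*m,.18),D),((*m,.12),D)])
E
```

```text
[ 0.52859043 -0.28496476  0.1874537 ] [ 1.47406025 -0.94657911  3.10154659] 0.008942634336501415 12.45
[0.43592547 0.14386276] [([0.5253, -0.2859, 0.1364], 0.77), ([0.6101, 0.207, 0.1871], 0.32), ([0.583, -0.2613, 0.0057], 0.54), ([0.4398, 0.1505, 0.0518], 0.66)]
[437.1, 15.2, 0.9] [0.01, 0.01, -0.58]
[437.1, 15.2, 60.9] [0.01, 0.01, -0.58]
```

View pics/g4.png

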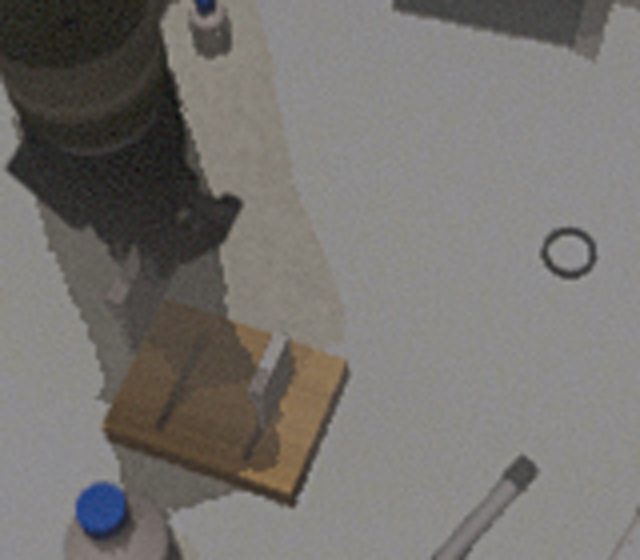

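Call:
move_arm([
  [[55, 2, 0], [0, 0, -0.1], 0.9],
  [[110, 4, 0], [0, 0, -0.2], 0.9],
  [[165, 6, 0], [0, 0, -0.3], 0.9],
  [[220, 8, 0], [0, 0, -0.4], 0.9],
  [[275, 10, 0], [0, 0, -0.58], 0.9],
])

```text
clock: 13.22
tcp_pos: [0.4682, -0.0126, 0.1792]
orientation: [-0.001, 0.575, 0.818, -0.0]
wrist_force: [0.9, 0.9, -0.4]
finger_gap: 0.0092
grip_force: 50.6
```

```bash
python3 - <<'E'
from fit2 import *
from mv import rows,down,Q,yaw
for i,c in enumerate(("top","scene","top","scene")):
    p=env.read_camera(c);print(c,[(n,r["centre"],r["confidence"]) for n in("slot_mouth","lip_home","lens_case") for r in env.landmark_of(n,p)[:1]])
    if i==0:
        B=p
    if i==1: A=p
def dr(p,crop,s):
    im=cv2.resize(p["pixels"][crop[0]:crop[1],crop[2]:crop[3],::-1],None,fx=s,fy=s,interpolation=2);im=np.clip(im*1.6,0,255).astype(np.uint8)
    for X,c in(([(-.07,-.1,.072),(.07,-.1,.072),(.07,.1,.072),(-.07,.1,.072),(-.07,-.1,.072)],(0,255,0)),([(-.066,-.0385,.063),(-.05,-.0385,.063),(-.05,.0385,.063),(-.066,.0385,.063),(-.066,-.0385,.063)],(0,0,255))):
        cv2.polylines(im,[np.round((proj(p,W(Q,X))+.5-[crop[2],crop[0]])*s*8).astype(np.int32)],False,c,1,cv2.LINE_AA,3)
    return im
cv2.imwrite("pics/ov2.png",np.hstack([dr(A,(120,210,250,330),5),dr(B,(200,290,170,250),5)]))
m=yaw(Q,(-.058,.001,0))[:2];D=down(Q[2]);rows([((*m,.165),D)]);print(env.get_state()["clock"])
E
```

```text
top [('slot_mouth', [0.4317, 0.1461, 0.053], 0.78), ('lip_home', [0.4349, 0.1451, 0.031], 0.86), ('lens_case', [0.4939, 0.1658, -0.0014], 0.83)]
scene [('slot_mouth', [0.4392, 0.1475, 0.0535], 0.69), ('lip_home', [0.4408, 0.1455, 0.0289], 0.76), ('lens_case', [0.4888, 0.1626, 0.0002], 0.68)]
top [('lip_home', [0.4365, 0.1452, 0.0283], 0.83), ('lens_case', [0.4928, 0.163, -0.0012], 0.75)]
scene [('slot_mouth', [0.4419, 0.1472, 0.0522], 0.92), ('lip_home', [0.366, -0.0565, -0.0058], 0.62), ('lens_case', [0.491, 0.1655, -0.0001], 0.79)]
[161.7, 21.7, 15.8] [0.0, -0.0, -0.0]
14.025
```

View pics/ov2.png

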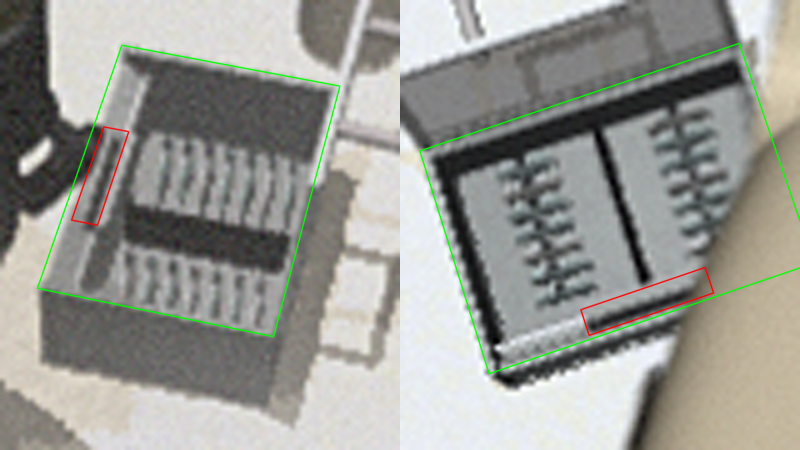

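```bash
python3 - <<'E'
from mv import *
m=yaw(Q,(-.057,.002,0))[:2];D=down(Q[2]);rows([((*m,.18),D),((*m,.13),D)]);print(m)
E
```

```text
[162.7, 22.7, 0.8] [0.0, -0.0, -0.0]
[162.7, 22.7, 50.8] [0.0, -0.0, -0.0]
[0.43618927 0.14608321]
```

Call:
move_arm([
  [[50, 7, 0], [0, 0, 0], 0.9],
  [[100, 14, 0], [0, 0, 0], 0.9],
  [[140, 20, 15], [0, 0, 0], 0.9],
  [[162.5, 22.5, 35], [0, 0, 0], 0.9],
  [[162.5, 22.5, 50], [0, 0, 0], 0.9],
])

```text
clock: 14.65
tcp_pos: [0.4352, 0.1472, 0.1301]
orientation: [-0.0, 0.574, 0.819, -0.0]
wrist_force: [-0.6, -1.1, 0.1]
finger_gap: 0.0089
grip_force: 50.6
```

Call:
move_arm([
  [[0, 0, 0], [0, 0, 0], 0.9],
  [[0, 0, 0], [0, 0, 0], 0.9],
])

```text
clock: 14.9
tcp_pos: [0.4366, 0.1453, 0.1313]
orientation: [0.0, 0.576, 0.818, 0.0]
wrist_force: [0.0, 0.3, 0.6]
finger_gap: 0.0092
grip_force: 50.6
```

```bash
python3 - <<'E'
from fit2 import *
from mv import rows,down,Q,yaw
A=env.read_camera("scene");s=env.get_state();t=s["tcp_pos"]
m=yaw(Q,(-.057,.002,0))[:2];rows([((*m,.112),down(Q[2]))]);print(t,s["wrist_force"],s["clock"])
crop=(125,205,245,305);k=9
print([(n,r["centre"],r["confidence"]) for n in("slot_mouth","holder") for r in env.landmark_of(n,A)[:1]])
im=cv2.resize(A["pixels"][crop[0]:crop[1],crop[2]:crop[3],::-1],None,fx=k,fy=7,interpolation=2);im=np.clip(im*1.8,0,255).astype(np.uint8)
q=[0,0,Q[2]];q[:2]=t[:2]
zb=t[2]-.0457
for X,c in(([(0,-.035,zb),(0,.035,zb)],(0,255,255)),):
    cv2.polylines(im,[np.round((proj(A,W(q,X))+.5-[crop[2],crop[0]])*[k*8,7*8]).astype(np.int32)],False,c,1,cv2.LINE_AA,3)
cv2.imwrite("pics/n1.png",im)
E
```

```text
[0.9, -0.3, 19.5] [0.01, 0.0, -0.01]
[0.4367 0.1454 0.1315] [ 0.3918  0.4917 -0.4328] 14.95
[('slot_mouth', [0.4387, 0.1491, 0.0523], 0.9), ('holder', [0.4374, 0.1425, 0.0833], 0.44)]
```

View pics/n1.png

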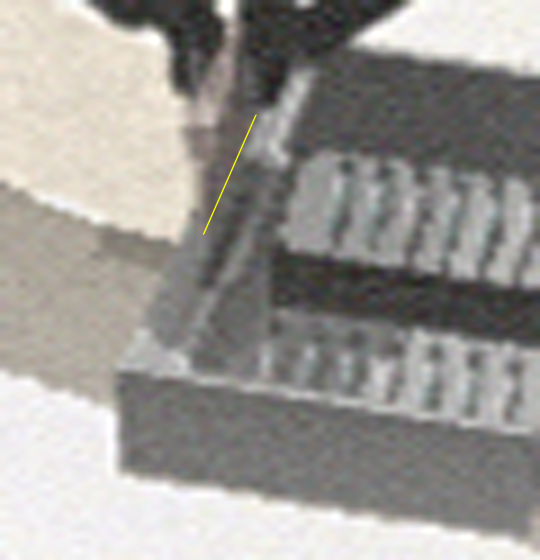

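Call:
move_arm([
  [[2, 0, 8], [0, 0, 0], 0.9],
  [[2, 0, 18], [0, 0, 0], 0.9],
  [[2, 0, 22], [0, 0, 0], 0.9],
  [[2, 0, 26], [0, 0, 0], 0.9],
  [[2, 0, 26], [0, 0, 0], 0.9],
])

```text
clock: 15.68
tcp_pos: [0.4349, 0.148, 0.1044]
orientation: [-0.0, 0.575, 0.818, -0.0]
wrist_force: [-0.1, -0.1, -0.7]
finger_gap: 0.0093
grip_force: 50.6
```

Call:
move_arm([
  [[0, 0, 2], [0, 0, 0], 0.9],
  [[0, 0, 4], [0, 0, 0], 0.9],
  [[0, 0, 6], [0, 0, 0], 0.9],
  [[0, 0, 6], [0, 0, 0], 0.9],
])

```text
clock: 16.18
tcp_pos: [0.4351, 0.148, 0.0986]
orientation: [-0.0, 0.575, 0.818, -0.0]
wrist_force: [-0.6, 0.4, -0.9]
finger_gap: 0.0092
grip_force: 50.6
```

Call:
move_arm([
  [[0, 0, 4], [0, 0, 0], 0.9],
  [[0, 0, 8], [0, 0, 0], 0.9],
  [[0, 0, 12], [0, 0, 0], 0.9],
  [[0, 0, 16], [0, 0, 0], 0.9],
  [[0, 0, 18], [0, 0, 0], 0.9],
], squeeze=80)

```text
clock: 16.8
tcp_pos: [0.4351, 0.1479, 0.0806]
orientation: [-0.0, 0.575, 0.818, -0.0]
wrist_force: [-2.0, 0.2, 4.1]
finger_gap: 0.0082
grip_force: 83.0
```

Call:
move_arm([
  [[0, 0, 2], [0, 0, 0], 0.9],
  [[0, 0, 4], [0, 0, 0], 0.9],
  [[0, 0, 5.5], [0, 0, 0], 0.9],
  [[0, 0, 5.5], [0, 0, 0], 0.9],
])

```text
clock: 17.3
tcp_pos: [0.4352, 0.148, 0.076]
orientation: [0.0, 0.575, 0.818, 0.0]
wrist_force: [-2.5, -0.8, 9.3]
finger_gap: 0.0081
grip_force: 83.6
```

Call:
move_arm([
  [[0, 0, 0.7], [0, 0, 0], 0.9],
  [[0, 0, 1.4], [0, 0, 0], 0.9],
  [[0, 0, 2], [0, 0, 0], 0.9],
  [[0, 0, 2], [0, 0, 0], 0.9],
])

```text
clock: 17.8
tcp_pos: [0.4353, 0.1481, 0.0753]
orientation: [0.0, 0.575, 0.818, 0.0]
wrist_force: [-6.3, 0.1, 20.2]
finger_gap: 0.0083
grip_force: 85.4
```

```bash
python3 - <<'E'
from mv import *
for c in("scene","top"):
    a=env.read_camera(c);print([(n,np.round(r["centre"],3),r["confidence"]) for n in("cover_handle","holder","short_holder","drops","loose_lens","gel","mug","swabs","penlight") for r in env.landmark_of(n,a)[:1]])
s=env.get_state();print(s["tcp_pos"],s["wrist_force"],s["grip_force"],s["clock"])
E
```

```text
[('cover_handle', array([0.608, 0.208, 0.182]), 0.65), ('holder', array([0.435, 0.147, 0.029]), 0.59), ('short_holder', array([ 0.582, -0.26 ,  0.003]), 0.56), ('drops', array([ 0.583, -0.263,  0.003]), 0.32), ('loose_lens', array([ 0.679, -0.058,  0.001]), 0.37), ('gel', array([ 0.587, -0.4  , -0.004]), 0.6), ('mug', array([ 0.473,  0.39 , -0.002]), 0.87), ('penlight', array([ 0.728, -0.269, -0.001]), 0.86)]
[('cover_handle', array([0.604, 0.204, 0.189]), 0.62), ('holder', array([0.43 , 0.146, 0.027]), 0.57), ('short_holder', array([ 0.582, -0.261,  0.009]), 0.42), ('drops', array([ 0.584, -0.26 ,  0.007]), 0.61), ('loose_lens', array([ 0.683, -0.058, -0.004]), 0.61), ('gel', array([ 0.586, -0.403, -0.002]), 0.6), ('mug', array([0.472, 0.39 , 0.   ]), 0.87), ('swabs', array([ 0.576,  0.41 , -0.001]), 0.67), ('penlight', array([ 0.679, -0.058, -0.002]), 0.66)]
[0.43535351 0.14805132 0.07526797] [-6.08075191 -0.34298886 18.33966008] 85.41800737380981 18.8
```

```bash
python3 -c "
from workcell import env
print(env.hand_in())"
```

```text
the job is handed in; nothing more can be done
None
```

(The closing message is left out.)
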